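# Index the gluing stand's riser and cap it with the saddle

## Robot

A 7-joint arm with a two-finger parallel gripper is mounted at the origin on the work surface. World frame = base frame: x ahead of the robot, y to its left, z up, the work surface at z = 0. Lengths are in m, angles in rad, forces in N, time in s.
With the tool pointing down it reaches from about 0.35 to 0.9 m from the base axis. Payload 7.2 kg.
Tool frame: the origin (TCP) lies midway between the tips of the shut fingers; the grasp point (between the pads) lies 19 mm behind it (arm.grip_depth is the z of the grasp point in the tool frame, in m); z points along the fingers, y is the line along which they close (so a half turn about z gives the same grasp; the last joint's range is limited). The gripper opens to 88 mm and grips with 3 to 60 N. Pads are 20 mm wide; open, the fingers measure 115 mm over their backs; the gripper's body (75 mm by 178 mm) begins 61 mm behind the grasp point.
Start: joints at [1.094, 0.411, -0.013, 1.596, 0.006, 1.134, -0.082], TCP at [0.248, -0.574, 0.223] pointing down, gripper open.
Joint ranges: [-2.95, 2.95], [-0.29, 1.99], [-1.47, 1.44], [0.14, 2.54], [-1.03, 4.17], [0.13, 1.85], [-2.86, 2.86]. Speed limits (rad/s): [2.39, 2.39, 3.01, 3.01, 3.14, 3.14, 3.14].

## Interface

Orientations are given as a unit quaternion [x, y, z, w].
In Python, from station import arm, optics, ticket gives the robot as it stands.
- The arm moves only by the tool apply_moves, never from a script. Its argument "increments" is a list of rows, each an object of numbers: "dx", "dy", "dz": the shift along the tool's x, y, z each as a share of 80 cm, from -1 to 1; "rx", "ry", "rz": the turn, a rotation vector about the tool's x, y, z each as a share of pi rad, from -1 to 1. A call has exactly 8 rows; each row shifts and turns the commanded pose from where the row before left it, along the tool's axes as they then stand; what a row does not reach is not made up. A row lasts 1/12 s, in which the tool goes at most 41.7 mm and 7.16 degrees, less where a joint would pass 70% of its speed; a pose out of reach is approached as far as the arm can. A call with a number of a shift or a turn outside -1 to 1 is refused whole. A call with a gripper value outside its range is refused whole. "hand" is the gripper command: -1 is shut, 1 is fully open, values between are in proportion, set as the call begins (left out, the last holds). The fingers move at their own pace and stop on an object; "grip_force" is the grip in N (left out, the last holds). Time passes only in rows, so rows that do not move let the fingers close, or fill a call up. It gives the time, the measured TCP pose, the force, the opening and the grip force at its end, in the units of the state.
- arm.get_obs(): the state, without advancing time (a new reading comes with each control period).
- optics.capture(name): name is "side" or "top" or "wrist"; returns a dict with "color" (480x640x3 uint8, red, green, blue), "K" (3x3 intrinsics, pixels), "view" (4x4, takes a point from world to camera coordinates). Camera axes: x right, y down, z forward; pixel columns grow to the right and rows downward; lengths in m; the calibration is good to about 2 mm. The wrist camera is an equidistant fisheye: a pixel r from the principal point sees the ray r / f radians off the axis. A picture is of the moment at which its call begins. There is no depth.
- ticket.hand_in(): hands the job in; it is judged then, once.
The state is a dict: "t": time; "q": joint angles; "dq": joint speeds; "effort": joint torques, N m; "tcp_pos": TCP position; "eef_rot": TCP orientation; "wrist_force": force on the tool from outside, world axes, zero at the start; "wrist_torque": the same for the moment, N m; "finger_gap": finger opening in m; "gripper_force": force on a finger pad.
Only numpy, scipy, OpenCV 4.12 (cv2) and the standard library are available. Lean on these libraries where they do the work, as an engineer would, in place of code of your own. Each camera call takes 0.05 s, during which the arm holds its last target. There are 200 camera calls.

## Task

The wooden riser on the steel gluing stand is sitting high, because its lugs ride on the stand's top instead of in the notches hidden beneath it. Turn the riser round, without lifting it off the stand, until its lugs drop fully home; then take the saddle from the bench and stack it on the riser so that its lugs drop fully home into the riser's notches too. Let go, and leave the other things on the bench where they are and standing as they are.

Things in the scene. Friction and masses are not known exactly. Their poses are not given: they have to be found in the camera images.
- stand_top (a point): Centre of the top of the fixed steel stand, 52 mm above the bench. Its top is a disc 90 mm across, 22 mm high, on a step 116 mm across (30 mm above the bench) and a flange 156 mm across. The disc's rim has 3 notches 120 degrees apart, 20 mm wide, 11 deep. The riser hides them and they may lie at any angle: this frame's x, y axes do NOT show it; they are found by turning the riser until it drops.
- riser_mid (a point): On the axis of the riser, 22 mm above its underside; z up. A loose beech cup, 112 mm across, 0.3 to 0.5 kg, upside down over the stand's disc (2 mm radial play). Inside are 3 lugs, 12 mm wide, 9 deep, 36 mm off the axis. At the start it rides on them, this point 11 mm above stand_top, and turns by a light push. Home it is 2 mm above and no longer turns. Up to 2 rad of turning, either way.
- riser_bar (a point): End of one of the riser's 3 level steel bars, 12 mm thick, which stick out from its side to 102 mm from its axis, at the height of riser_mid, above the flange. They lie along the riser's +x and at 120 and 240 degrees from it, and so do its lugs below and the notches on its top. Same axes as riser_mid. If the riser hangs half-way down, a little more turning drops it.
- riser_top (a point): Centre of the riser's top face, 32 mm above riser_mid, same axes. The top is a wooden disc 90 mm across and 22 mm high with 3 rim notches (20 mm wide, 11 deep) along +x and at 120 and 240 degrees, for the saddle's lugs.
- saddle_rib (a point): Centre of the rib by which the loose saddle (beech, 0.32 kg) is held; z up. The rib is 64 mm long along x, 18 thick along y, 42 high, upright on a cup. This point is 55 mm above the saddle's underside, 23 above the cup's flat top, 19 below the rib's top edge. Home on the riser it is 67 mm above riser_mid; 76 mm if the lugs still ride on top.
- saddle_cup (a point): Centre of the underside of the saddle's cup, same axes as saddle_rib. An upside-down round cup, 112 mm across, 32 high; skirt 20 mm deep, inside 94 mm across and widening at the mouth; 3 lugs inside (12 mm wide, 9 deep, 36 mm off the axis) along +x and at 120 and 240 degrees.
- foot0: Bystander: round beech stool foot, 38 mm across, 45 mm high, standing between the stand and the saddle. Origin at its underside.
- foot1: Bystander: the same, at the back of the bench.
- foot2: Bystander: the same, nearest the robot.
- offcut: Bystander: square steel bar offcut, 16 x 110 x 16 mm, lying on the bench beyond foot0. Origin at its underside.
- glue: Bystander: white glue bottle, 60 mm across, 170 mm high, at the back of the bench. Origin at its underside.
- hammer: Bystander: hammer, 280 mm long, lying at the back right.
- mallet: Bystander: rubber mallet, 300 mm long, lying at the back left.
Not all that is in view belongs to the job. Leave any pink look-alike of the part that bears saddle_rib alone. Of the things that look like the part that bears stand_top, the larger one is meant.

How it is judged:
On the way, in this order (a step that is already met when the one before it is completed fails the run):
1. the riser has dropped fully home on the stand (z of riser_mid in the frame of stand_top below 0.005 m and horizontal distance between riser_mid and stand_top below 0.006 m), for 0.2 s.
2. the saddle has dropped fully home on the riser (z of saddle_rib in the frame of riser_mid between 0.06 and 0.07 m and horizontal distance between saddle_rib and riser_mid below 0.006 m), for 0.2 s.
At the end, for the whole second after the job is handed in: The riser is fully home on the stand (within 3 mm of its seated height, 6 mm of the axis) and the saddle fully home on the riser (the same tolerances), both level within 3.4 degrees; glue bottle and stool feet still upright (all of step 1 and all of step 2 and angle between each of saddle_rib, riser_mid's own z axis and vertical below 0.06 rad and angle between each of glue, foot0, foot1, foot2's own z axis and vertical below 0.2 rad); the robot touches nothing.
It fails at once if the riser is lifted off the stand (raised more than 14 mm above its starting height) (z of riser_mid in the frame of stand_top above 0.025 m).
It fails at once if another thing on the bench is shifted by more than 30 mm (distance of any of foot0, foot1, foot2, offcut, glue, hammer, mallet from where it was at the start of the episode above 0.03 m).
It also fails if it takes over 72 s, if anything falls off the work surface, if the arm or the gripper's body presses on something with over 40 N, if the wrist force passes 120 N, or if a joint passes its speed limit or range.

## Working session

There is one attempt and no reset: what is moved stays moved. The work goes in short steps, Python scripts to look and compute and a tool call to move; the robot and the scene stay as the last step left them, time stands still between calls to the robot, and variables do not carry over. Pictures are saved under pics/ and viewed, at most 10 in all, crops included, and the job is handed in when it is done.

Besides the shell and the picture viewer there is one more tool, called after ">>>" by a JSON object that holds its "op" and its "data". apply_moves: Moves the arm, as the interface text tells. Shift numbers are shares of 80 cm and turn numbers shares of pi rad, none past 1 either way. Its arguments: {"type":"object","properties":{"increments":{"type":"array","items":{"type":"object","properties":{"dx":{"type":"number"},"dy":{"type":"number"},"dz":{"type":"number"},"rx":{"type":"number"},"ry":{"type":"number"},"rz":{"type":"number"}}}},"hand":{"type":"number"},"grip_force":{"type":"number"}},"required":["increments"]}

```bash
ls; mkdir -p pics; python3 - <<'E'
from station import arm, optics
import cv2,numpy as np,json
for n in ["side","top"]:
    c=optics.capture(n); cv2.imwrite(f"pics/{n}0.png",c["color"][:,:,::-1]); print(n,c["K"].tolist(),np.round(c["view"],4).tolist())
o=arm.get_obs(); print({k:np.round(v,3).tolist() for k,v in o.items()})
E
```

```text
pics
side [[562.4793046838776, 0.0, 321.73347493625045], [0.0, 562.4793046838776, 243.90739558691448], [0.0, 0.0, 1.0]] [[0.9985, -0.0534, -0.0109, -0.5762], [-0.0411, -0.6063, -0.7942, 0.0948], [0.0358, 0.7935, -0.6076, 1.1797], [0.0, 0.0, 0.0, 1.0]]
top [[460.07232553183763, 0.0, 310.153365107807], [0.0, 460.07232553183763, 234.9042690987266], [0.0, 0.0, 1.0]] [[0.0064, -0.9998, 0.0193, 0.0083], [-0.9986, -0.0074, -0.0521, 0.5928], [0.0523, -0.0189, -0.9985, 1.1032], [0.0, 0.0, 0.0, 1.0]]
{'t': 0.1, 'q': [1.094, 0.412, -0.013, 1.597, 0.006, 1.134, -0.082], 'dq': [-0.0, -0.002, -0.0, -0.004, 0.002, 0.001, -0.0], 'effort': [0.002, -58.91, 0.643, -29.171, -0.054, 0.015, 0.0], 'tcp_pos': [0.248, -0.573, 0.222], 'eef_rot': [0.979, 0.203, -0.0, -0.001], 'wrist_force': [-0.184, 0.041, -0.458], 'wrist_torque': [0.001, -0.019, 0.016], 'gripper_force': 0.0, 'finger_gap': 0.088}
```

View pics/top0.png

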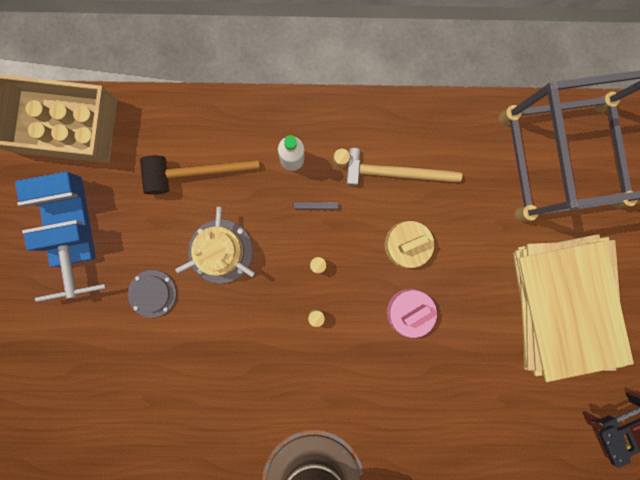

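View pics/side0.png

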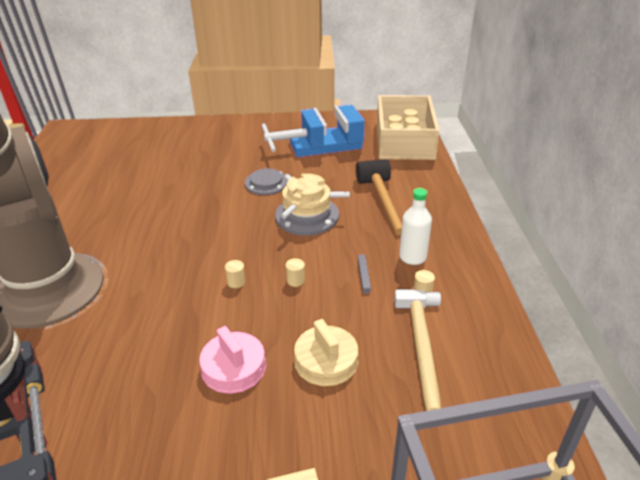

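Candidates in the top view: saddle beech (410,244) or pink look-alike (413,313); stand large (219,250) or small plate (152,294). I choose the beech saddle and the large stand with the riser. Bars appear near (218,212), (183,268) and (250,272). Next, a close crop and measurements.

```bash
cat > h.py <<'E'
import numpy as np,cv2
def ray(c,u,v,z):
    K,V=np.array(c["K"]),np.array(c["view"]); R,t=V[:3,:3],V[:3,3]
    o=-R.T@t; d=R.T@np.linalg.inv(K)@np.array([u,v,1.]); return o+d*(z-o[2])/d[2]
def proj(c,p):
    V=np.array(c["view"]); q=np.array(c["K"])@(V[:3,:3]@np.array(p)+V[:3,3]); return q[:2]/q[2]
E
python3 - <<'E'
from h import *
from station import optics
c=optics.capture("top"); im=c["color"]
a=cv2.resize(im[200:300,165:275],None,fx=5,fy=5,interpolation=cv2.INTER_CUBIC)
b=cv2.resize(im[200:300,365:455],None,fx=5,fy=5,interpolation=cv2.INTER_CUBIC)[:, :240]
b=cv2.resize(im[210:280,375:445],None,fx=3.5,fy=3.5,interpolation=cv2.INTER_CUBIC)
o=np.zeros((500,800,3),np.uint8); o[:,:550]=a; o[:245,550:795]=b
cv2.imwrite("pics/crop1.png",o[:,:,::-1])
hsv=cv2.cvtColor(im,cv2.COLOR_RGB2HSV)
m=((hsv[:,:,1]<40)&(hsv[:,:,2]>130)).astype(np.uint8); m[:200]=0;m[300:]=0;m[:,:165]=0;m[:,275:]=0
n,l,s,ce=cv2.connectedComponentsWithStats(m)
for i in range(1,n):
    if s[i,4]>15:
        p=np.argwhere(l==i)[:,::-1]; print(s[i],ce[i],ray(c,*ce[i],.063).round(4))
# beech masks
y=((hsv[:,:,0]>15)&(hsv[:,:,0]<32)&(hsv[:,:,2]>140)).astype(np.uint8)
n,l,s,ce=cv2.connectedComponentsWithStats(y)
for i in range(1,n):
    if s[i,4]>60 and 130<ce[i][0]<500:
        print(s[i],ce[i],ray(c,*ce[i],.03).round(4))
E
```

```text
[215 207   7  19  96] [217.84375    216.32291667] [0.6318 0.2281 0.063 ]
[197 228   6   6  22] [199.         230.22727273] [0.5991 0.2711 0.063 ]
[237 228   6   6  30] [239.63333333 230.63333333] [0.5989 0.1772 0.063 ]
[176 260  19  13  99] [184.78787879 266.11111111] [0.5159 0.3022 0.063 ]
[236 263  18  14 117] [243.65811966 269.43589744] [0.5091 0.1666 0.063 ]
[197 269   5   5  17] [198.82352941 271.05882353] [0.5047 0.2697 0.063 ]
[165 277   4   5  19] [166.57894737 278.89473684] [0.4863 0.3433 0.063 ]
[ 247   17  181   69 5494] [332.77848562  53.9641427 ] [ 1.0367 -0.0399  0.03  ]
[207  18  35  62 553] [221.55696203  50.22423146] [1.0418 0.232  0.03  ]
[232  65  34  19 165] [246.19393939  76.72727273] [0.9767 0.1711 0.03  ]
[278 139  26  26 378] [290.35449735 152.33862434] [0.7917 0.0619 0.03  ]
[333 148  17  17 215] [341.15813953 156.13488372] [ 0.7837 -0.0613  0.03  ]
[166 161  93  16 525] [211.60952381 168.37333333] [0.7506 0.251  0.03  ]
[ 359  164  104   17 1007] [410.775571  172.1876862] [ 0.7462 -0.2306  0.03  ]
[ 385  221   49   47 1847] [409.25121819 243.88792637] [ 0.572 -0.226  0.03 ]
[ 191  226   50   50 1938] [215.31320949 250.499484  ] [0.553  0.2388 0.03  ]
[310 257  16  17 221] [317.58371041 264.71493213] [ 0.5206 -0.0055  0.03  ]
[308 310  17  17 231] [315.81818182 318.22510823] [ 0.3937 -0.0021  0.03  ]
[288 466  46  14 104] [307.99038462 470.02884615] [0.0417 0.0142 0.03  ]
```

View pics/crop1.png

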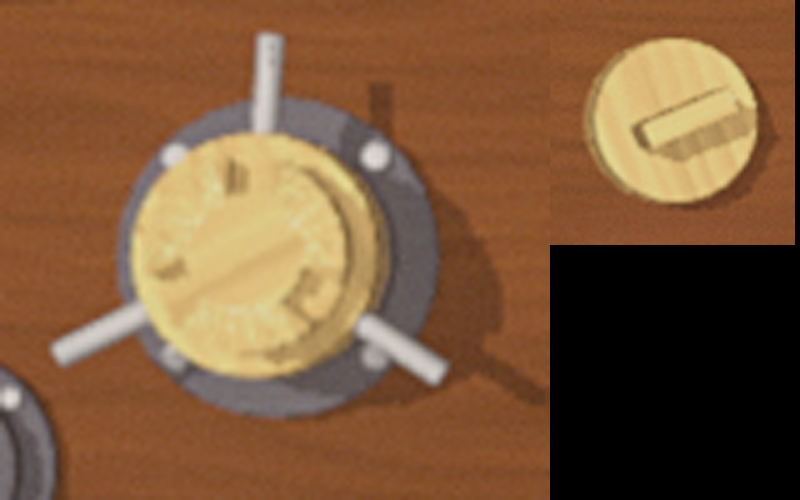

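The crop shows the riser's three bar tips at about top-view pixels (219,206.6), (176.4,271) and (253,275). It also shows the beech saddle with its rib from (402,248) to (429,238). The choice is confirmed.

```bash
python3 - <<'E'
from h import *
from station import optics,arm
c=optics.capture("top"); s=optics.capture("side")
T=[ray(c,u,v,.066) for u,v in [(219,206.8),(176.2,270.8),(253.3,275.2)]]
P=np.mean(T,0); print("C",P.round(4))
for t in T: d=t-P; print(t.round(4),np.hypot(*d[:2]).round(4),np.degrees(np.arctan2(d[1],d[0])).round(1), proj(s,t).round(1))
ends=[ray(c,u,v,.074) for u,v in [(402.1,248),(429.3,238)]]
print("rib",[e.round(4) for e in ends],np.mean(ends,0).round(4)); d=ends[1]-ends[0];print(np.degrees(np.arctan2(d[1],d[0])))
print("cup",ray(c,375+125/3.5,120/3.5+210,.032).round(4), "side proj rib", proj(s,np.mean(ends,0)))
o=arm.get_obs(); print(o["t"],o["tcp_pos"])
E
```

```text
C [0.5516 0.23   0.066 ]
[0.6537 0.2253 0.066 ] 0.1022 -2.6 [348.5 193.2]
[0.5051 0.3208 0.066 ] 0.1021 117.1 [286. 175.]
[0.4961 0.1439 0.066 ] 0.1025 -122.8 [282.2 215.1]
rib [array([ 0.5609, -0.199 ,  0.074 ]), array([ 0.5845, -0.2623,  0.074 ])] [ 0.5727 -0.2307  0.074 ]
-69.56999488156846
cup [ 0.571  -0.2291  0.032 ] side proj rib [325.90665004 332.03543001]
0.25 [ 0.24831925 -0.57330788  0.22225409]
```

>>> {"op": "apply_moves", "data": {"increments": [{"dx":0.027,"dy":-0.03},{"dx":0.027,"dy":-0.03},{"dx":0.027,"dy":-0.03},{"dx":0.027,"dy":-0.03},{"dx":0.027,"dy":-0.03},{"dx":0.027,"dy":-0.03},{"dx":0.027,"dy":-0.03},{"dx":0.027,"dy":-0.03}], "hand": -0.1}}

```text
$.increments[0]: bad value
```

>>> {"op": "apply_moves", "data": {"increments": [{"dx":0.027,"dy":-0.03},{"dx":0.027,"dy":-0.03},{"dx":0.027,"dy":-0.03},{"dx":0.027,"dy":-0.03},{"dx":0.027,"dy":-0.03},{"dx":0.027,"dy":-0.03},{"dx":0.027,"dy":-0.03},{"dx":0.027,"dy":-0.03}]}}

```text
$.increments[0]: bad value
```

>>> {"op": "apply_moves", "data": {"increments": [{"dx":0.027,"dy":-0.03},{"dx":0.027,"dy":-0.03},{"dx":0.027,"dy":-0.03},{"dx":0.027,"dy":-0.03},{"dx":0.027,"dy":-0.03},{"dx":0.027,"dy":-0.03},{},{}]}}

```text
$.increments[0]: bad value
```

>>> {"op": "apply_moves", "data": {"increments": [{"rz":-0.03},{"rz":-0.03},{"rz":-0.03},{"rz":-0.03},{"rz":-0.03},{"rz":-0.03},{"rz":-0.009},{}]}}

```text
$.increments[0]: bad value
```

>>> {"op": "apply_moves", "data": {"increments": [{"dx":0.027,"dy":-0.03,"dz":0,"rx":0,"ry":0,"rz":0},{"dx":0.027,"dy":-0.03,"dz":0,"rx":0,"ry":0,"rz":0},{"dx":0.027,"dy":-0.03,"dz":0,"rx":0,"ry":0,"rz":0},{"dx":0.027,"dy":-0.03,"dz":0,"rx":0,"ry":0,"rz":0},{"dx":0.027,"dy":-0.03,"dz":0,"rx":0,"ry":0,"rz":0},{"dx":0.027,"dy":-0.03,"dz":0,"rx":0,"ry":0,"rz":0},{"dx":0.027,"dy":-0.03,"dz":0,"rx":0,"ry":0,"rz":0},{"dx":0.027,"dy":-0.03,"dz":0,"rx":0,"ry":0,"rz":0}], "hand": -0.1}}

```text
t: 0.92
tcp_pos: [0.3309, -0.3271, 0.2227]
eef_rot: [0.979, 0.203, 0.0, 0.0]
wrist_force: [1.4, -0.5, 0.2]
finger_gap: 0.0403
gripper_force: 0.0
```

>>> {"op": "apply_moves", "data": {"increments": [{"dx":0.027,"dy":-0.03,"dz":0,"rx":0,"ry":0,"rz":0},{"dx":0.027,"dy":-0.03,"dz":0,"rx":0,"ry":0,"rz":0},{"dx":0.027,"dy":-0.03,"dz":0,"rx":0,"ry":0,"rz":0},{"dx":0.027,"dy":-0.03,"dz":0,"rx":0,"ry":0,"rz":0},{"dx":0.027,"dy":-0.03,"dz":0,"rx":0,"ry":0,"rz":0},{"dx":0.027,"dy":-0.03,"dz":0,"rx":0,"ry":0,"rz":0},{"dx":0.027,"dy":-0.03,"dz":0,"rx":0,"ry":0,"rz":0},{"dx":0.027,"dy":-0.03,"dz":0,"rx":0,"ry":0,"rz":0}]}}

```text
t: 1.58
tcp_pos: [0.4131, -0.0823, 0.2229]
eef_rot: [0.979, 0.203, 0.0, 0.0]
wrist_force: [0.9, -0.6, -0.6]
finger_gap: 0.0395
gripper_force: 0.0
```

>>> {"op": "apply_moves", "data": {"increments": [{"dx":0.027,"dy":-0.03,"dz":0,"rx":0,"ry":0,"rz":0},{"dx":0.027,"dy":-0.03,"dz":0,"rx":0,"ry":0,"rz":0},{"dx":0.027,"dy":-0.03,"dz":0,"rx":0,"ry":0,"rz":0},{"dx":0.027,"dy":-0.03,"dz":0,"rx":0,"ry":0,"rz":0},{"dx":0.027,"dy":-0.03,"dz":0,"rx":0,"ry":0,"rz":0},{"dx":0.027,"dy":-0.03,"dz":0,"rx":0,"ry":0,"rz":0},{"dx":0.027,"dy":-0.03,"dz":0,"rx":0,"ry":0,"rz":0},{"dx":0,"dy":0,"dz":0,"rx":0,"ry":0,"rz":0}]}}

```text
t: 2.25
tcp_pos: [0.4856, 0.1371, 0.2229]
eef_rot: [0.979, 0.206, 0.001, -0.002]
wrist_force: [-0.5, 0.9, -0.2]
finger_gap: 0.0396
gripper_force: 0.0
```

>>> {"op": "apply_moves", "data": {"increments": [{"dx":0,"dy":0,"dz":0,"rx":0,"ry":0,"rz":-0.03},{"dx":0,"dy":0,"dz":0,"rx":0,"ry":0,"rz":-0.03},{"dx":0,"dy":0,"dz":0,"rx":0,"ry":0,"rz":-0.03},{"dx":0,"dy":0,"dz":0,"rx":0,"ry":0,"rz":-0.03},{"dx":0,"dy":0,"dz":0,"rx":0,"ry":0,"rz":-0.03},{"dx":0,"dy":0,"dz":0,"rx":0,"ry":0,"rz":-0.03},{"dx":0,"dy":0,"dz":0,"rx":0,"ry":0,"rz":-0.009},{"dx":0,"dy":0,"dz":0,"rx":0,"ry":0,"rz":0}]}}

```text
t: 2.92
tcp_pos: [0.4847, 0.13, 0.2226]
eef_rot: [0.877, 0.481, -0.0, 0.0]
wrist_force: [0.2, 0.1, 0.7]
finger_gap: 0.0393
gripper_force: 0.0
```

```bash
cat > st.py <<'E'
from station import arm; import numpy as np,sys
from scipy.spatial.transform import Rotation as R
o=arm.get_obs(); M=R.from_quat(o["eef_rot"]).as_matrix()
print(o["t"],"tcp",o["tcp_pos"].round(4),"psi",np.degrees(np.arctan2(M[1,0],M[0,0])).round(1),"F",np.round(o["wrist_force"],1),"gap",round(o["finger_gap"],4),"q",np.round(o["q"],2))
if len(sys.argv)>3:
    t=np.array([float(a) for a in sys.argv[1:4]]); print("units",(M.T@(t-o["tcp_pos"])/.8).round(4))
E
python3 st.py .5024 .1534 .120
```

```text
2.9167 tcp [0.4847 0.13   0.2226] psi 57.5 F [0.2 0.1 0.7] gap 0.0393 q [ 0.2   0.27 -0.66  1.86  0.19  1.08 -1.1 ]
units [0.0366 0.0029 0.1282]
```

>>> {"op": "apply_moves", "data": {"increments": [{"dx":0.018,"dy":0.0015,"dz":0,"rx":0,"ry":0,"rz":0},{"dx":0.0186,"dy":0.0014,"dz":0.03,"rx":0,"ry":0,"rz":0},{"dx":0,"dy":0,"dz":0.04,"rx":0,"ry":0,"rz":0},{"dx":0,"dy":0,"dz":0.04,"rx":0,"ry":0,"rz":0},{"dx":0,"dy":0,"dz":0.04,"rx":0,"ry":0,"rz":0},{"dx":0,"dy":0,"dz":0.04,"rx":0,"ry":0,"rz":0},{"dx":0,"dy":0,"dz":0.035,"rx":0,"ry":0,"rz":0},{"dx":0,"dy":0,"dz":0,"rx":0,"ry":0,"rz":0}]}}

```text
t: 3.58
tcp_pos: [0.4993, 0.1522, 0.0379]
eef_rot: [0.877, 0.48, -0.004, -0.001]
wrist_force: [-0.5, -0.6, 0.9]
finger_gap: 0.0397
gripper_force: 0.0
```

```bash
python3 st.py .5024 .1534 .042; python3 - <<'E'
from station import optics; import cv2
c=optics.capture("side")["color"][140:260,230:390]
cv2.imwrite("pics/s1.png",cv2.resize(c,None,fx=4,fy=4)[:,:,::-1])
E
```

```text
3.5833 tcp [0.4993 0.1522 0.0379] psi 57.4 F [-0.5 -0.6  0.9] gap 0.0397 q [ 0.04  0.55 -0.55  1.98  0.42  0.74 -1.33]
units [ 0.0033  0.0025 -0.0051]
```

View pics/s1.png

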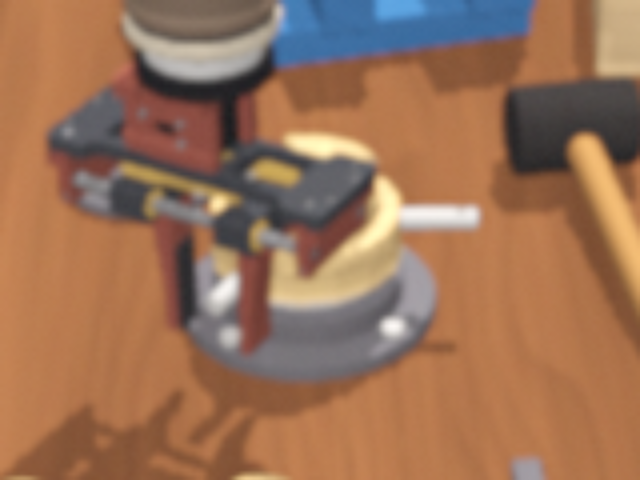

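>>> {"op": "apply_moves", "data": {"increments": [{"dx":0.003,"dy":0.004,"dz":-0.004,"rx":0,"ry":0,"rz":-0.0111},{"dx":0.0001,"dy":0.004,"dz":0,"rx":0,"ry":0,"rz":-0.0111},{"dx":0.0001,"dy":0.004,"dz":0,"rx":0,"ry":0,"rz":-0.0111},{"dx":0.0001,"dy":0.004,"dz":0,"rx":0,"ry":0,"rz":-0.0111},{"dx":0.0001,"dy":0.004,"dz":0,"rx":0,"ry":0,"rz":-0.0111},{"dx":0.0001,"dy":0.004,"dz":0,"rx":0,"ry":0,"rz":-0.0111},{"dx":0.0001,"dy":0.004,"dz":0,"rx":0,"ry":0,"rz":-0.0111},{"dx":0.0001,"dy":0.004,"dz":0,"rx":0,"ry":0,"rz":-0.0111}]}}

```text
t: 4.3
tcp_pos: [0.5284, 0.1456, 0.0484]
eef_rot: [0.801, 0.598, 0.001, 0.001]
wrist_force: [-0.5, 0.4, 0.5]
finger_gap: 0.0395
gripper_force: 0.4
```

```bash
cat > riser.py <<'E'
# wooden riser height in side view + TCP polar about the axis
from h import *; from station import optics,arm
exec(open("st.py").read())
d=o["tcp_pos"][:2]-np.array([.5516,.230]); print("R",np.hypot(*d).round(4),"theta",np.degrees(np.arctan2(d[1],d[0])).round(1))
for n in ("side","top"):
    c=optics.capture(n); hsv=cv2.cvtColor(c["color"],cv2.COLOR_RGB2HSV)
    x0,x1,y0,y1=(270,345,165,225) if n=="side" else (180,260,215,290)
    y=((hsv[:,:,0]>13)&(hsv[:,:,0]<32)&(hsv[:,:,1]>60)&(hsv[:,:,2]>130)).astype(np.uint8)[y0:y1,x0:x1]
    nn,l,s,ce=cv2.connectedComponentsWithStats(y); i=1+s[1:,4].argmax(); print(n,s[i]+[x0,y0,0,0,0],"bottom",y0+s[i,1]+s[i,3])
    cv2.imwrite(f"pics/l_{n}.png",c["color"][:,:,::-1])
E
python3 riser.py
```

```text
4.3 tcp [0.5284 0.1456 0.0484] psi 73.5 F [-0.5  0.4  0.5] gap 0.0395 q [ 0.11  0.58 -0.62  1.91  0.46  0.79 -1.05]
R 0.0875 theta -105.4
side [310 190  22  26 332] bottom 216
top [191 226  32  30 505] bottom 256
```

>>> {"op": "apply_moves", "data": {"increments": [{"dx":-0.003,"dy":0.004,"dz":0.008,"rx":0,"ry":0,"rz":-0.0111},{"dx":0.0001,"dy":0.004,"dz":0,"rx":0,"ry":0,"rz":-0.0111},{"dx":0.0001,"dy":0.004,"dz":0,"rx":0,"ry":0,"rz":-0.0111},{"dx":0.0001,"dy":0.004,"dz":0,"rx":0,"ry":0,"rz":-0.0111},{"dx":0.0001,"dy":0.004,"dz":0,"rx":0,"ry":0,"rz":-0.0111},{"dx":0.0001,"dy":0.004,"dz":0,"rx":0,"ry":0,"rz":-0.0111},{"dx":0.0001,"dy":0.004,"dz":0,"rx":0,"ry":0,"rz":-0.0111},{"dx":0,"dy":0,"dz":0,"rx":0,"ry":0,"rz":0}]}}

```text
t: 5.07
tcp_pos: [0.5494, 0.1395, 0.0408]
eef_rot: [0.723, 0.691, 0.001, 0.0]
wrist_force: [-0.1, -0.2, 0.7]
finger_gap: 0.0392
gripper_force: 0.0
```

```bash
python3 riser.py
```

```text
5.0667 tcp [0.5494 0.1395 0.0408] psi 87.4 F [-0.1 -0.2  0.7] gap 0.0392 q [ 0.16  0.63 -0.66  1.87  0.52  0.82 -0.83]
R 0.0905 theta -91.4
side [283 187  36  29 507] bottom 216
top [191 226  28  45 326] bottom 271
```

>>> {"op": "apply_moves", "data": {"increments": [{"dx":0.0001,"dy":0.004,"dz":0,"rx":0,"ry":0,"rz":-0.0111},{"dx":0.0001,"dy":0.004,"dz":0,"rx":0,"ry":0,"rz":-0.0111},{"dx":0.0001,"dy":0.004,"dz":0,"rx":0,"ry":0,"rz":-0.0111},{"dx":0.0001,"dy":0.004,"dz":0,"rx":0,"ry":0,"rz":-0.0111},{"dx":0.0001,"dy":0.004,"dz":0,"rx":0,"ry":0,"rz":-0.0111},{"dx":0.0001,"dy":0.004,"dz":0,"rx":0,"ry":0,"rz":-0.0111},{"dx":0.0001,"dy":0.004,"dz":0,"rx":0,"ry":0,"rz":-0.0111},{"dx":0,"dy":0,"dz":0,"rx":0,"ry":0,"rz":0}]}}

```text
t: 5.83
tcp_pos: [0.5712, 0.1415, 0.04]
eef_rot: [0.633, 0.774, 0.0, 0.0]
wrist_force: [-0.2, 0.1, -0.3]
finger_gap: 0.0394
gripper_force: 0.0
```

```bash
python3 riser.py
```

```text
5.8333 tcp [0.5712 0.1415 0.04  ] psi 101.4 F [-0.2  0.1 -0.3] gap 0.0394 q [ 0.19  0.68 -0.72  1.81  0.57  0.87 -0.6 ]
R 0.0906 theta -77.5
side [284 190  19  25 278] bottom 215
top [191 240  36  35 454] bottom 275
```

>>> {"op": "apply_moves", "data": {"increments": [{"dx":0.0001,"dy":0.004,"dz":0,"rx":0,"ry":0,"rz":-0.0111},{"dx":0.0001,"dy":0.004,"dz":0,"rx":0,"ry":0,"rz":-0.0111},{"dx":0.0001,"dy":0.004,"dz":0,"rx":0,"ry":0,"rz":-0.0111},{"dx":0.0001,"dy":0.004,"dz":0,"rx":0,"ry":0,"rz":-0.0111},{"dx":0.0001,"dy":0.004,"dz":0,"rx":0,"ry":0,"rz":-0.0111},{"dx":0.0001,"dy":0.004,"dz":0,"rx":0,"ry":0,"rz":-0.0111},{"dx":0.0001,"dy":0.004,"dz":0,"rx":0,"ry":0,"rz":-0.0111},{"dx":0,"dy":0,"dz":0,"rx":0,"ry":0,"rz":0}]}}

```text
t: 6.6
tcp_pos: [0.592, 0.1488, 0.0396]
eef_rot: [0.534, 0.845, 0.0, 0.0]
wrist_force: [-0.0, -1.1, -0.0]
finger_gap: 0.0399
gripper_force: 0.0
```

```bash
python3 riser.py; python3 -c "
import cv2,numpy as np
a=cv2.imread('pics/l_side.png')[150:250,240:380];b=cv2.imread('pics/l_top.png')[195:295,165:275]
cv2.imwrite('pics/v2.png',cv2.resize(np.hstack([a,b]),None,fx=3.2,fy=3.2,interpolation=2))"
```

```text
6.6 tcp [0.592  0.1488 0.0396] psi 115.4 F [-0.  -1.1 -0. ] gap 0.0399 q [ 0.2   0.73 -0.76  1.75  0.62  0.92 -0.38]
R 0.0907 theta -63.5
side [283 191  29  29 447] bottom 220
top [192 240  38  35 718] bottom 275
```

View pics/v2.png

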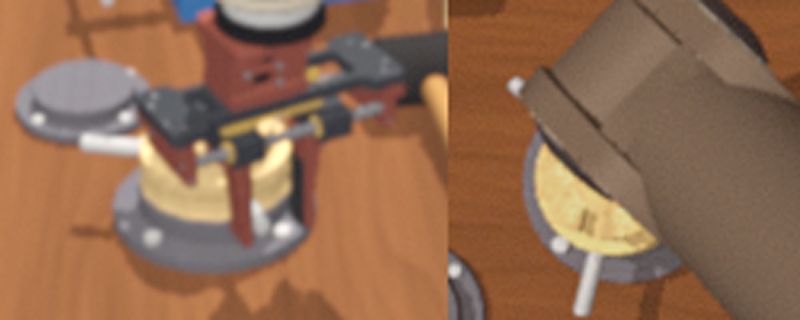

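Side view: the wood's bottom edge is about 17 px above the flange's front edge, as before, so it has not dropped yet. The bars have turned, with tips at top-view pixels (186,222) and (206,292).

>>> {"op": "apply_moves", "data": {"increments": [{"dx":0.0001,"dy":0.004,"dz":0,"rx":0,"ry":0,"rz":-0.0111},{"dx":0.0001,"dy":0.004,"dz":0,"rx":0,"ry":0,"rz":-0.0111},{"dx":0.0001,"dy":0.004,"dz":0,"rx":0,"ry":0,"rz":-0.0111},{"dx":0.0001,"dy":0.004,"dz":0,"rx":0,"ry":0,"rz":-0.0111},{"dx":0.0001,"dy":0.004,"dz":0,"rx":0,"ry":0,"rz":-0.0111},{"dx":0.0001,"dy":0.004,"dz":0,"rx":0,"ry":0,"rz":-0.0111},{"dx":0,"dy":0,"dz":0,"rx":0,"ry":0,"rz":0},{"dx":0,"dy":0,"dz":0,"rx":0,"ry":0,"rz":0}]}}

```text
t: 7.37
tcp_pos: [0.5945, 0.1528, 0.036]
eef_rot: [0.444, 0.896, -0.012, -0.008]
wrist_force: [-37.6, -15.4, 18.6]
finger_gap: 0.04
gripper_force: 20.7
```

```bash
python3 riser.py; python3 - <<'E'
from h import *
from station import optics
c=optics.capture("top"); hsv=cv2.cvtColor(c["color"],cv2.COLOR_RGB2HSV)
c0=c
m=((hsv[:,:,1]<40)&(hsv[:,:,2]>130)).astype(np.uint8); m[:200]=0;m[300:]=0;m[:,:165]=0;m[:,275:]=0
n,l,s,ce=cv2.connectedComponentsWithStats(m)
for i in range(1,n):
    if s[i,4]>40:
        for z in (.063,.054): d=ray(c,*ce[i],z)[:2]-[.5516,.23]; print(s[i],z,np.hypot(*d).round(4),np.degrees(np.arctan2(d[1],d[0])).round(1))
E
```

```text
7.3667 tcp [0.5945 0.1528 0.036 ] psi 127.2 F [-37.6 -15.4  18.6] gap 0.04 q [ 0.21  0.77 -0.8   1.72  0.65  0.98 -0.2 ]
R 0.0884 theta -60.9
side [283 188  31  32 485] bottom 220
top [192 239  42  37 851] bottom 276
[207 275   8  20 101] 0.063 0.0776 170.5
[207 275   8  20 101] 0.054 0.0784 169.3
```

>>> {"op": "apply_moves", "data": {"increments": [{"dx":-0.0001,"dy":-0.0047,"dz":0,"rx":0,"ry":0,"rz":0.013},{"dx":-0.0001,"dy":-0.0047,"dz":0,"rx":0,"ry":0,"rz":0.013},{"dx":-0.0001,"dy":-0.0047,"dz":0,"rx":0,"ry":0,"rz":0.013},{"dx":-0.0001,"dy":-0.0047,"dz":0,"rx":0,"ry":0,"rz":0.013},{"dx":-0.0001,"dy":-0.0047,"dz":0,"rx":0,"ry":0,"rz":0.013},{"dx":-0.0001,"dy":-0.0047,"dz":0,"rx":0,"ry":0,"rz":0.013},{"dx":-0.0001,"dy":-0.0047,"dz":0,"rx":0,"ry":0,"rz":0.013},{"dx":0,"dy":0,"dz":0,"rx":0,"ry":0,"rz":0}]}}

```text
t: 8.18
tcp_pos: [0.5852, 0.1445, 0.0396]
eef_rot: [0.568, 0.823, -0.0, 0.0]
wrist_force: [0.4, -0.1, -0.4]
finger_gap: 0.039
gripper_force: 0.0
```

```bash
python3 riser.py
```

```text
8.1833 tcp [0.5852 0.1445 0.0396] psi 110.8 F [ 0.4 -0.1 -0.4] gap 0.039 q [ 0.2   0.71 -0.75  1.77  0.6   0.9  -0.45]
R 0.0918 theta -68.5
side [283 195  26  25 395] bottom 220
top [192 240  37  36 600] bottom 276
```

>>> {"op": "apply_moves", "data": {"increments": [{"dx":0,"dy":0,"dz":-0.01,"rx":0,"ry":0,"rz":0},{"dx":0,"dy":0,"dz":-0.02,"rx":0,"ry":0,"rz":0},{"dx":0,"dy":0,"dz":-0.03,"rx":0,"ry":0,"rz":0},{"dx":0,"dy":0,"dz":-0.04,"rx":0,"ry":0,"rz":0},{"dx":0,"dy":0,"dz":-0.04,"rx":0,"ry":0,"rz":0},{"dx":0,"dy":0,"dz":-0.04,"rx":0,"ry":0,"rz":0},{"dx":0,"dy":0,"dz":-0.04,"rx":0,"ry":0,"rz":0},{"dx":0,"dy":0,"dz":-0.02,"rx":0,"ry":0,"rz":0}]}}

```text
t: 8.95
tcp_pos: [0.5869, 0.1461, 0.2363]
eef_rot: [0.566, 0.824, 0.002, 0.001]
wrist_force: [0.7, -0.2, 1.1]
finger_gap: 0.0397
gripper_force: 0.0
```

```bash
python3 st.py .5727 -.2307 .22
```

```text
8.95 tcp [0.5869 0.1461 0.2363] psi 111.1 F [ 0.7 -0.2  1.1] gap 0.0397 q [ 0.29  0.51 -0.88  1.59  0.41  1.23 -0.3 ]
units [-0.4332 -0.1858  0.0195]
```

>>> {"op": "apply_moves", "data": {"increments": [{"dx":-0.043,"dy":-0.0186,"dz":0,"rx":0,"ry":0,"rz":0},{"dx":-0.043,"dy":-0.0186,"dz":0,"rx":0,"ry":0,"rz":0},{"dx":-0.043,"dy":-0.0186,"dz":0,"rx":0,"ry":0,"rz":0},{"dx":-0.043,"dy":-0.0186,"dz":0,"rx":0,"ry":0,"rz":0},{"dx":-0.043,"dy":-0.0186,"dz":0,"rx":0,"ry":0,"rz":0},{"dx":-0.043,"dy":-0.0186,"dz":0,"rx":0,"ry":0,"rz":0},{"dx":-0.043,"dy":-0.0186,"dz":0,"rx":0,"ry":0,"rz":0},{"dx":-0.043,"dy":-0.0186,"dz":0,"rx":0,"ry":0,"rz":0}], "hand": 0.3}}

```text
t: 9.62
tcp_pos: [0.5731, -0.1563, 0.2323]
eef_rot: [0.566, 0.824, 0.0, 0.0]
wrist_force: [1.0, -0.1, 0.3]
finger_gap: 0.0574
gripper_force: 0.0
```

>>> {"op": "apply_moves", "data": {"increments": [{"dx":-0.043,"dy":-0.0186,"dz":0,"rx":0,"ry":0,"rz":0},{"dx":-0.043,"dy":-0.0186,"dz":0,"rx":0,"ry":0,"rz":0},{"dx":0,"dy":0,"dz":0,"rx":0,"ry":0,"rz":0},{"dx":0,"dy":0,"dz":0,"rx":0,"ry":0,"rz":0},{"dx":0,"dy":0,"dz":0,"rx":0,"ry":0,"rz":0},{"dx":0,"dy":0,"dz":0,"rx":0,"ry":0,"rz":0},{"dx":0,"dy":0,"dz":0,"rx":0,"ry":0,"rz":0},{"dx":0,"dy":0,"dz":0,"rx":0,"ry":0,"rz":0}]}}

```text
t: 10.28
tcp_pos: [0.5705, -0.228, 0.2318]
eef_rot: [0.565, 0.825, 0.0, 0.0]
wrist_force: [-0.8, 0.1, -0.7]
finger_gap: 0.0571
gripper_force: 0.0
```

```bash
python3 st.py .5727 -.2307 .0725; python3 - <<'E'
from h import *
from station import optics
c=optics.capture("top"); im=c["color"]; w=optics.capture("wrist"); s=optics.capture("side")["color"]
print(w["K"].tolist(),np.round(w["view"],3).tolist())
np.savez("w.npz",**w)
a=cv2.resize(im[195:295,165:275],(440,400),interpolation=2); b=cv2.resize(s[150:250,250:350],(360,360),interpolation=2)
o=np.zeros((600,800,3),np.uint8); o[:400,:440]=a;o[:360,440:]=b
cv2.imwrite("pics/v3.png",o[:400,:,::-1]); cv2.imwrite("pics/w1.png",w["color"][:,:,::-1])
E
```

```text
10.2833 tcp [ 0.5705 -0.228   0.2318] psi 111.1 F [-0.8  0.1 -0.7] gap 0.0571 q [ 0.88  0.52 -0.83  1.57  0.4   1.23  0.34]
units [-0.0041  0.0012  0.1991]
[[371.64829954431775, 0.0, 320.3551826574233], [0.0, 371.64829954431775, 246.95517473640953], [0.0, 0.0, 1.0]] [[0.933, 0.36, -0.001, -0.451], [0.349, -0.904, 0.246, -0.437], [0.088, -0.23, -0.969, 0.295], [0.0, 0.0, 0.0, 1.0]]
```

View pics/v3.png

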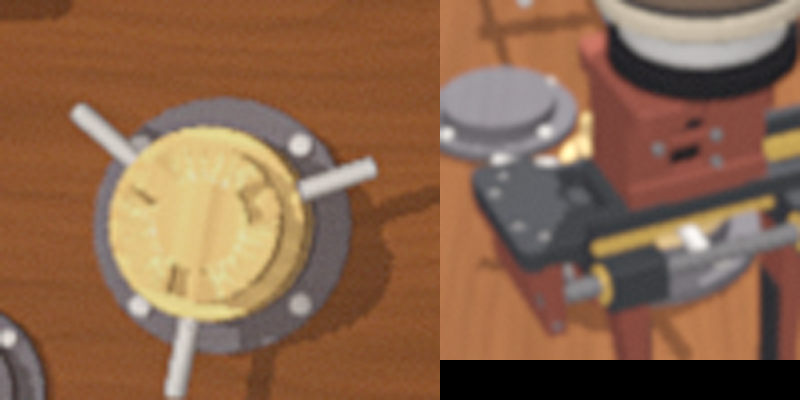

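View pics/w1.png

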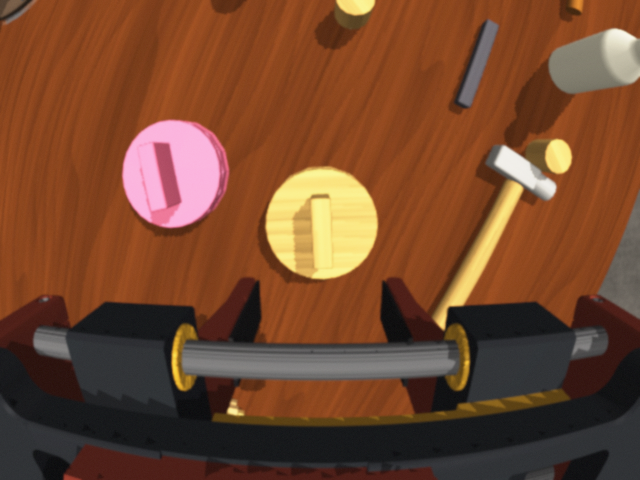

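The riser's tips are now at top-view pixels (184.5,222), (258.8,237) and (209.3,293.8). The wrist view shows the rib top from (320.5,197) to (322,268), with the cup centre at (321,222).

```bash
cat >> h.py <<'E'
def wray(c,u,v,z):
    K,V=np.array(c["K"]),np.array(c["view"]); R,t=V[:3,:3],V[:3,3]; o=-R.T@t
    a=np.array([u-K[0,2],v-K[1,2]])/K[0,0]; r=np.hypot(*a)
    d=R.T@np.array([*(a/r*np.sin(r)),np.cos(r)]); return o+d*(z-o[2])/d[2]
E
python3 - <<'E'
from h import *
from station import optics
w=dict(np.load("w.npz")); c=optics.capture("top")
hsv=cv2.cvtColor(w["color"],cv2.COLOR_RGB2HSV)
y=((hsv[:,:,0]>15)&(hsv[:,:,0]<32)&(hsv[:,:,2]>150)).astype(np.uint8); y[:160]=0;y[290:]=0;y[:,:255]=0;y[:,390:]=0
y=cv2.morphologyEx(y,cv2.MORPH_OPEN,np.ones((5,5)))
cn=max(cv2.findContours(y,0,1)[0],key=cv2.contourArea); e=cv2.fitEllipse(cn); print(e,"cup top",wray(w,*e[0],.03).round(4))
E=[wray(w,*p,.074) for p in [(320.5,197),(322,268)]]; print([x.round(4) for x in E],np.mean(E,0).round(4)); d=E[1]-E[0]; print(np.degrees(np.arctan2(d[1],d[0])))
T=[ray(c,u,v,.057) for u,v in [(184.5,222),(258.75,237),(209.3,293.6)]]
P=np.mean(T,0); print("C",P.round(4))
for t in T: d=t-P; print(t.round(4),np.hypot(*d[:2]).round(4),np.degrees(np.arctan2(d[1],d[0])).round(1))
E
```

```text
((321.214599609375, 222.74171447753906), (111.62286376953125, 112.0894546508789), 7.307682037353516) cup top [ 0.5719 -0.2279  0.03  ]
[array([ 0.5602, -0.1994,  0.074 ]), array([ 0.5844, -0.2586,  0.074 ])] [ 0.5723 -0.229   0.074 ]
-67.69069067305827
C [0.552  0.2285 0.057 ]
[0.6185 0.3065 0.057 ] 0.1025 49.5
[0.5847 0.1332 0.057 ] 0.1008 -71.0
[0.4527 0.2459 0.057 ] 0.1008 170.1
```

>>> {"op": "apply_moves", "data": {"increments": [{"dx":-0.0019,"dy":0.0013,"dz":0.03,"rx":0,"ry":0,"rz":0},{"dx":0,"dy":0,"dz":0.04,"rx":0,"ry":0,"rz":0},{"dx":0,"dy":0,"dz":0.04,"rx":0,"ry":0,"rz":0},{"dx":0,"dy":0,"dz":0.04,"rx":0,"ry":0,"rz":0},{"dx":0,"dy":0,"dz":0.04,"rx":0,"ry":0,"rz":0},{"dx":0,"dy":0,"dz":0.03,"rx":0,"ry":0,"rz":0},{"dx":0,"dy":0,"dz":0.015,"rx":0,"ry":0,"rz":0},{"dx":0,"dy":0,"dz":0,"rx":0,"ry":0,"rz":0}]}}

```text
t: 11.15
tcp_pos: [0.5701, -0.23, 0.0408]
eef_rot: [0.566, 0.824, -0.0, -0.002]
wrist_force: [0.4, 0.1, 0.7]
finger_gap: 0.057
gripper_force: 0.0
```

```bash
python3 st.py .572 -.229 .041
```

```text
11.15 tcp [ 0.5701 -0.23    0.0408] psi 111.0 F [0.4 0.1 0.7] gap 0.057 q [ 0.8   0.72 -0.71  1.74  0.57  0.91  0.21]
units [ 0.0003  0.0027 -0.0003]
```

>>> {"op": "apply_moves", "data": {"increments": [{"dx":0,"dy":0.0025,"dz":0,"rx":0,"ry":0,"rz":0},{"dx":0,"dy":0,"dz":0,"rx":0,"ry":0,"rz":0},{"dx":0,"dy":0,"dz":0,"rx":0,"ry":0,"rz":0},{"dx":0,"dy":0,"dz":0,"rx":0,"ry":0,"rz":0},{"dx":0,"dy":0,"dz":0,"rx":0,"ry":0,"rz":0},{"dx":0,"dy":0,"dz":0,"rx":0,"ry":0,"rz":0},{"dx":0,"dy":0,"dz":0,"rx":0,"ry":0,"rz":0},{"dx":0,"dy":0,"dz":0,"rx":0,"ry":0,"rz":0}], "hand": -1, "grip_force": 30}}

```text
t: 11.82
tcp_pos: [0.5736, -0.2302, 0.044]
eef_rot: [0.566, 0.824, -0.0, 0.0]
wrist_force: [-1.6, -0.8, 5.0]
finger_gap: 0.0178
gripper_force: 29.8
```

>>> {"op": "apply_moves", "data": {"increments": [{"dx":0,"dy":0,"dz":-0.01,"rx":0,"ry":0,"rz":0},{"dx":0,"dy":0,"dz":-0.03,"rx":0,"ry":0,"rz":0},{"dx":0,"dy":0,"dz":-0.04,"rx":0,"ry":0,"rz":0},{"dx":0,"dy":0,"dz":-0.04,"rx":0,"ry":0,"rz":0},{"dx":0,"dy":0,"dz":-0.04,"rx":0,"ry":0,"rz":0},{"dx":0,"dy":0,"dz":-0.03,"rx":0,"ry":0,"rz":0},{"dx":0,"dy":0,"dz":-0.02,"rx":0,"ry":0,"rz":0},{"dx":0,"dy":0,"dz":0,"rx":0,"ry":0,"rz":0}]}}

```text
t: 12.48
tcp_pos: [0.5752, -0.2297, 0.2153]
eef_rot: [0.566, 0.824, 0.001, 0.003]
wrist_force: [0.2, 0.1, -3.4]
finger_gap: 0.0178
gripper_force: 29.9
```

```bash
python3 st.py .552 .2285 .21;  python3 - <<'E'
from h import *
from station import optics
s=optics.capture("side")["color"]; s0=cv2.imread("pics/side0.png")[:,:,::-1]; w=optics.capture("wrist")
np.savez("w2.npz",**w)
o=np.zeros((520,800,3),np.uint8); o[:260,:360]=cv2.resize(s[160:240,260:371],(360,260),interpolation=2); o[260:,:360]=cv2.resize(s0[160:240,260:371],(360,260),interpolation=2)
o[:330,360:]=cv2.resize(w["color"],(440,330))
cv2.imwrite("pics/v4.png",o[:,:,::-1])
E
```

```text
12.4833 tcp [ 0.5752 -0.2297  0.2153] psi 111.0 F [ 0.2  0.1 -3.4] gap 0.0178 q [ 0.87  0.53 -0.83  1.58  0.41  1.2   0.33]
units [0.5451 0.1782 0.0055]
```

View pics/v4.png

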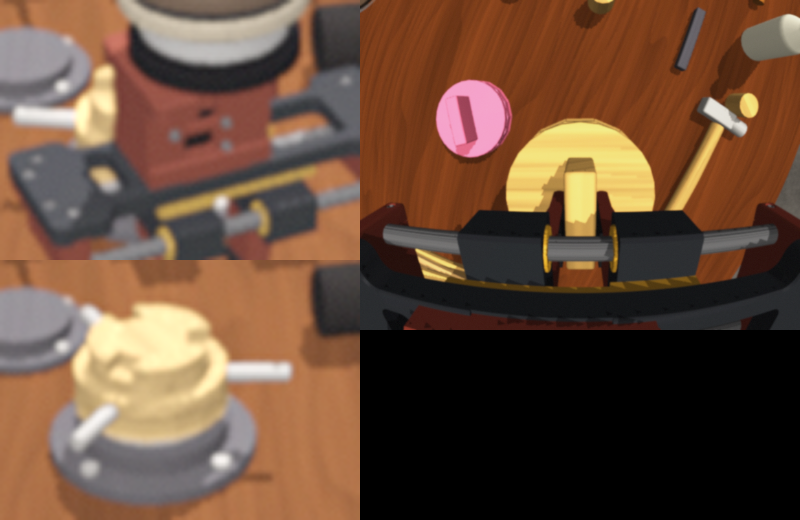

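The saddle is gripped by its rib. The riser is hidden in the side view by the gripper here, so I carry the saddle over.

>>> {"op": "apply_moves", "data": {"increments": [{"dx":0.03,"dy":0.01,"dz":0,"rx":0,"ry":0,"rz":0},{"dx":0.035,"dy":0.0115,"dz":0,"rx":0,"ry":0,"rz":0},{"dx":0.035,"dy":0.0115,"dz":0,"rx":0,"ry":0,"rz":0},{"dx":0.035,"dy":0.0115,"dz":0,"rx":0,"ry":0,"rz":0},{"dx":0.035,"dy":0.0115,"dz":0,"rx":0,"ry":0,"rz":0},{"dx":0.035,"dy":0.0115,"dz":0,"rx":0,"ry":0,"rz":0},{"dx":0.03,"dy":0.01,"dz":0,"rx":0,"ry":0,"rz":0},{"dx":0,"dy":0,"dz":0,"rx":0,"ry":0,"rz":0}]}}

```text
t: 13.25
tcp_pos: [0.5624, -0.0252, 0.2101]
eef_rot: [0.563, 0.826, 0.001, -0.002]
wrist_force: [-0.7, 0.5, -3.1]
finger_gap: 0.0176
gripper_force: 30.0
```

```bash
python3 st.py .552 .2285 .21;  python3 - <<'E'
from h import *
from station import optics
from scipy.spatial.transform import Rotation as R
from station import arm
s=optics.capture("side")["color"]; w=optics.capture("wrist")
o=np.zeros((520,800,3),np.uint8); o[:260,:360]=cv2.resize(s[160:240,260:371],(360,260),interpolation=2)
cv2.imwrite("pics/v5.png",o[:260,:360,::-1])
ob=arm.get_obs(); M=R.from_quat(ob["eef_rot"]).as_matrix(); zt=ob["tcp_pos"][2]+.012-.023
hsv=cv2.cvtColor(w["color"],cv2.COLOR_RGB2HSV)
y=((hsv[:,:,0]>15)&(hsv[:,:,0]<32)&(hsv[:,:,2]>140)).astype(np.uint8); y[:140]=0;y[330:]=0;y[:,:190]=0;y[:,445:]=0
y=cv2.morphologyEx(y,cv2.MORPH_OPEN,np.ones((7,7)))
cn=max(cv2.findContours(y,0,1)[0],key=cv2.contourArea)[:,0]
up=[]
for u in range(230,410,4):
    v=cn[np.abs(cn[:,0]-u)<=1][:,1]
    if len(v): up.append(wray(w,u,v.min(),zt))
p=np.array(up)[:,:2]
A=np.c_[2*p,np.ones(len(p))]; x=np.linalg.lstsq(A,(p**2).sum(1),rcond=None)[0]; print("cup",x[:2],"r",np.sqrt(x[2]+x[:2]@x[:2]),"n",len(p))
# fixed radius
from scipy.optimize import least_squares
f=least_squares(lambda c:np.hypot(*(p-c).T)-.056,x[:2]); print(f.x,"rel tool",(M.T@np.r_[f.x-ob["tcp_pos"][:2],0])[:2].round(4),np.abs(f.fun).max())
E
```

```text
13.25 tcp [ 0.5624 -0.0252  0.2101] psi 111.4 F [-0.7  0.5 -3.1] gap 0.0176 q [ 0.62  0.46 -0.88  1.72  0.38  1.15 -0.  ]
units [0.2999 0.1038 0.0013]
cup [ 0.55774627 -0.01678122] r 0.04776255871263908 n 45
[ 0.56134414 -0.0254364 ] rel tool [0.0058 0.0004] 0.0037127166432139314
```

View pics/v5.png

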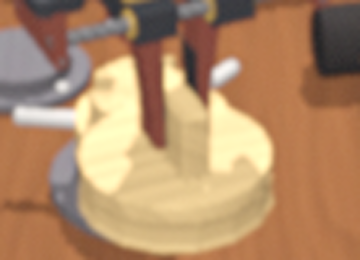

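The side crop shows the saddle carried in front of the riser, so the riser's height is still hidden. I go on to above the riser.

>>> {"op": "apply_moves", "data": {"increments": [{"dx":0.04,"dy":0.014,"dz":0,"rx":0,"ry":0,"rz":0.002},{"dx":0.045,"dy":0.016,"dz":0,"rx":0,"ry":0,"rz":0.002},{"dx":0.045,"dy":0.016,"dz":0,"rx":0,"ry":0,"rz":0.002},{"dx":0.045,"dy":0.016,"dz":0,"rx":0,"ry":0,"rz":0.002},{"dx":0.045,"dy":0.016,"dz":0,"rx":0,"ry":0,"rz":0.002},{"dx":0.04,"dy":0.014,"dz":0,"rx":0,"ry":0,"rz":0},{"dx":0.032,"dy":0.01,"dz":0,"rx":0,"ry":0,"rz":0},{"dx":0,"dy":0,"dz":0,"rx":0,"ry":0,"rz":0}]}}

```text
t: 14.02
tcp_pos: [0.5591, 0.2211, 0.2105]
eef_rot: [0.577, 0.817, 0.001, -0.002]
wrist_force: [-0.4, -0.1, -2.5]
finger_gap: 0.0177
gripper_force: 30.0
```

>>> {"op": "apply_moves", "data": {"increments": [{"dx":0,"dy":0,"dz":0,"rx":0,"ry":0,"rz":0},{"dx":0,"dy":0,"dz":0,"rx":0,"ry":0,"rz":0},{"dx":0,"dy":0,"dz":0,"rx":0,"ry":0,"rz":0},{"dx":0,"dy":0,"dz":0,"rx":0,"ry":0,"rz":0},{"dx":0,"dy":0,"dz":0,"rx":0,"ry":0,"rz":0},{"dx":0,"dy":0,"dz":0,"rx":0,"ry":0,"rz":0},{"dx":0,"dy":0,"dz":0,"rx":0,"ry":0,"rz":0},{"dx":0,"dy":0,"dz":0,"rx":0,"ry":0,"rz":0}]}}

```text
t: 14.68
tcp_pos: [0.561, 0.215, 0.2116]
eef_rot: [0.58, 0.815, 0.0, 0.0]
wrist_force: [0.6, 0.4, -3.7]
finger_gap: 0.018
gripper_force: 30.0
```

```bash
python3 st.py .552 .2285 .135;  python3 - <<'E'
from h import *
from station import optics,arm
from scipy.spatial.transform import Rotation as R
from scipy.optimize import least_squares
ob=arm.get_obs(); s=optics.capture("side")["color"]; w=optics.capture("wrist"); 
o=np.zeros((400,800,3),np.uint8); o[:,:440]=cv2.resize(s[140:240,250:360],(440,400),interpolation=2)
o[:270,440:]=cv2.resize(w["color"],(360,270),interpolation=cv2.INTER_AREA)
M=R.from_quat(ob["eef_rot"]).as_matrix(); zt=ob["tcp_pos"][2]+.012-.023
hsv=cv2.cvtColor(w["color"],cv2.COLOR_RGB2HSV)
y=((hsv[:,:,0]>17)&(hsv[:,:,0]<32)&(hsv[:,:,2]>140)).astype(np.uint8); y[:140]=0;y[330:]=0;y[:,:190]=0;y[:,445:]=0
y=cv2.morphologyEx(y,cv2.MORPH_OPEN,np.ones((7,7)))
up=[];im=w["color"].copy()
for u in list(range(235,300,4))+list(range(345,408,4)):
    v=np.flatnonzero(y[:,u])
    if len(v): up.append(wray(w,u,v.min(),zt)); cv2.circle(im,(u,int(v.min())),2,(255,0,0),-1)
p=np.array(up)[:,:2]
f=least_squares(lambda c:np.hypot(*(p-c).T)-.056,ob["tcp_pos"][:2],loss="soft_l1",f_scale=.001); print(f.x,"rel tool",(M.T@np.r_[f.x-ob["tcp_pos"][:2],0])[:2].round(4),np.abs(f.fun).max())
o[:270,440:]=cv2.resize(im,(360,270),interpolation=cv2.INTER_AREA)
cv2.imwrite("pics/v6.png",o[:,:,::-1])
E
```

```text
14.6833 tcp [0.561  0.215  0.2116] psi 109.2 F [ 0.6  0.4 -3.7] gap 0.018 q [ 0.17  0.52 -0.87  1.63  0.43  1.19 -0.47]
units [ 0.0197 -0.0051  0.0957]
[0.55814887 0.22673874] rel tool [0.012  0.0011] 0.01113834065100968
```

View pics/v6.png

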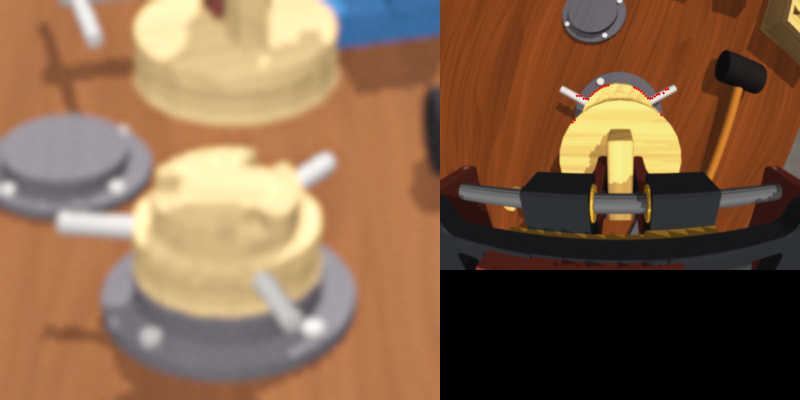

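The side crop shows the riser's wood edge about 3.2 px lower than at the start (218 against 214.8), which matches a 9 mm drop: it is home. The saddle hangs clear above it. I now work out the saddle's offset in the grip from the earlier wrist frame.

```bash
python3 - <<'E'
from h import *
from station import optics,arm
from scipy.spatial.transform import Rotation as R
from scipy.optimize import least_squares
ob=arm.get_obs(); wn=optics.capture("wrist")
T=np.eye(4); T[:3,:3]=R.from_quat(ob["eef_rot"]).as_matrix(); T[:3,3]=ob["tcp_pos"]
CT=wn["view"]@T
w=dict(np.load("w2.npz")); T2=np.linalg.inv(w["view"])@CT; print("tool then",T2[:3,3].round(4))
zt=T2[2,3]+.012-.023
hsv=cv2.cvtColor(w["color"],cv2.COLOR_RGB2HSV)
y=((hsv[:,:,0]>17)&(hsv[:,:,0]<32)&(hsv[:,:,2]>140)).astype(np.uint8); y[:150]=0;y[330:]=0;y[:,:190]=0;y[:,450:]=0
y=cv2.morphologyEx(y,cv2.MORPH_OPEN,np.ones((7,7)))
q=[]
for u in range(232,412,4):
    v=np.flatnonzero(y[:,u])
    if len(v): q.append((u,v.min()))
q=np.array(q); print(q[::6].tolist())
for z,r in ((zt,.056),(zt-.032,.056)):
    p=np.array([wray(w,u,v,z)[:2] for u,v in q])
    f=least_squares(lambda c:np.hypot(*(p-c).T)-r,T2[:2,3],loss="soft_l1",f_scale=.001)
    print("rel tool",(T2[:3,:3].T@np.r_[f.x-T2[:2,3],0])[:2].round(4),"res",np.abs(f.fun).mean().round(4))
E
```

```text
tool then [ 0.5742 -0.2298  0.2129]
[[232, 220], [256, 196], [280, 182], [304, 174], [328, 173], [352, 178], [376, 189], [400, 212]]
rel tool [0.002  0.0007] res 0.0007
rel tool [0.0014 0.0008] res 0.0004
```

>>> {"op": "apply_moves", "data": {"increments": [{"dx":0.018,"dy":-0.004,"dz":0.01,"rx":0,"ry":0,"rz":-0.0015},{"dx":0,"dy":0,"dz":0.025,"rx":0,"ry":0,"rz":0},{"dx":0,"dy":0,"dz":0.025,"rx":0,"ry":0,"rz":0},{"dx":0,"dy":0,"dz":0.02,"rx":0,"ry":0,"rz":0},{"dx":0,"dy":0,"dz":0.01,"rx":0,"ry":0,"rz":0},{"dx":0,"dy":0,"dz":0,"rx":0,"ry":0,"rz":0},{"dx":0,"dy":0,"dz":0,"rx":0,"ry":0,"rz":0},{"dx":0,"dy":0,"dz":0,"rx":0,"ry":0,"rz":0}]}}

```text
t: 15.5
tcp_pos: [0.5537, 0.2284, 0.1405]
eef_rot: [0.577, 0.816, 0.001, 0.0]
wrist_force: [0.3, 1.0, -2.6]
finger_gap: 0.0178
gripper_force: 30.0
```

```bash
python3 st.py .5524 .2274 .118
```

```text
15.5 tcp [0.5537 0.2284 0.1405] psi 109.5 F [ 0.3  1.  -2.6] gap 0.0178 q [ 0.12  0.59 -0.84  1.71  0.49  1.06 -0.54]
units [-0.0007 -0.002   0.0282]
```

>>> {"op": "apply_moves", "data": {"increments": [{"dx":-0.0007,"dy":-0.002,"dz":0,"rx":0,"ry":0,"rz":0},{"dx":0,"dy":0,"dz":0.005,"rx":0,"ry":0,"rz":0},{"dx":0,"dy":0,"dz":0.005,"rx":0,"ry":0,"rz":0},{"dx":0,"dy":0,"dz":0.005,"rx":0,"ry":0,"rz":0},{"dx":0,"dy":0,"dz":0.005,"rx":0,"ry":0,"rz":0},{"dx":0,"dy":0,"dz":0.004,"rx":0,"ry":0,"rz":0},{"dx":0,"dy":0,"dz":0,"rx":0,"ry":0,"rz":0},{"dx":0,"dy":0,"dz":0,"rx":0,"ry":0,"rz":0}]}}

```text
t: 16.17
tcp_pos: [0.5519, 0.2273, 0.12]
eef_rot: [0.577, 0.817, 0.0, -0.0]
wrist_force: [1.9, 1.6, -3.6]
finger_gap: 0.0177
gripper_force: 30.0
```

```bash
python3 st.py .5524 .2274 .112
```

```text
16.1667 tcp [0.5519 0.2273 0.12  ] psi 109.5 F [ 1.9  1.6 -3.6] gap 0.0177 q [ 0.11  0.61 -0.82  1.73  0.51  1.03 -0.56]
units [-0.0001  0.0007  0.01  ]
```

>>> {"op": "apply_moves", "data": {"increments": [{"dx":0,"dy":0,"dz":0.003,"rx":0,"ry":0,"rz":0},{"dx":0,"dy":0,"dz":0.003,"rx":0,"ry":0,"rz":0},{"dx":0,"dy":0,"dz":0.002,"rx":0,"ry":0,"rz":0},{"dx":0,"dy":0,"dz":0,"rx":0,"ry":0,"rz":0},{"dx":0,"dy":0,"dz":0,"rx":0,"ry":0,"rz":0},{"dx":0,"dy":0,"dz":0,"rx":0,"ry":0,"rz":0},{"dx":0,"dy":0,"dz":0,"rx":0,"ry":0,"rz":0},{"dx":0,"dy":0,"dz":0,"rx":0,"ry":0,"rz":0}]}}

```text
t: 16.83
tcp_pos: [0.552, 0.2269, 0.1139]
eef_rot: [0.577, 0.816, 0.0, 0.0]
wrist_force: [2.4, 2.7, -3.9]
finger_gap: 0.0178
gripper_force: 30.0
```

```bash
python3 st.py .5524 .2274 .109
```

```text
16.8333 tcp [0.552  0.2269 0.1139] psi 109.5 F [ 2.4  2.7 -3.9] gap 0.0178 q [ 0.11  0.62 -0.82  1.74  0.52  1.02 -0.56]
units [0.0004 0.0007 0.0062]
```

>>> {"op": "apply_moves", "data": {"increments": [{"dx":0,"dy":0,"dz":0.003,"rx":0,"ry":0,"rz":0},{"dx":0,"dy":0,"dz":0.003,"rx":0,"ry":0,"rz":0},{"dx":0,"dy":0,"dz":0,"rx":0,"ry":0,"rz":0},{"dx":0,"dy":0,"dz":0,"rx":0,"ry":0,"rz":0},{"dx":0,"dy":0,"dz":0,"rx":0,"ry":0,"rz":0},{"dx":0,"dy":0,"dz":0,"rx":0,"ry":0,"rz":0},{"dx":0,"dy":0,"dz":0,"rx":0,"ry":0,"rz":0},{"dx":0,"dy":0,"dz":0,"rx":0,"ry":0,"rz":0}]}}

```text
t: 17.5
tcp_pos: [0.5519, 0.2271, 0.1096]
eef_rot: [0.577, 0.817, 0.0, 0.0]
wrist_force: [0.0, 2.3, 6.0]
finger_gap: 0.0178
gripper_force: 30.0
```

```bash
python3 st.py .5524 .2274 .105
```

```text
17.5 tcp [0.5519 0.2271 0.1096] psi 109.5 F [0.  2.3 6. ] gap 0.0178 q [ 0.1   0.62 -0.82  1.74  0.53  1.01 -0.57]
units [0.0001 0.0006 0.0057]
```

>>> {"op": "apply_moves", "data": {"increments": [{"dx":0,"dy":0,"dz":0,"rx":0,"ry":0,"rz":0},{"dx":0,"dy":0,"dz":0,"rx":0,"ry":0,"rz":0},{"dx":0,"dy":0,"dz":0,"rx":0,"ry":0,"rz":0},{"dx":0,"dy":0,"dz":0,"rx":0,"ry":0,"rz":0},{"dx":0,"dy":0,"dz":0,"rx":0,"ry":0,"rz":0},{"dx":0,"dy":0,"dz":0,"rx":0,"ry":0,"rz":0},{"dx":0,"dy":0,"dz":0,"rx":0,"ry":0,"rz":0},{"dx":0,"dy":0,"dz":0,"rx":0,"ry":0,"rz":0}], "hand": 0.2}}

```text
t: 18.17
tcp_pos: [0.5518, 0.2268, 0.109]
eef_rot: [0.577, 0.816, -0.0, -0.0]
wrist_force: [1.3, -0.2, -0.1]
finger_gap: 0.0522
gripper_force: 0.0
```

>>> {"op": "apply_moves", "data": {"increments": [{"dx":0,"dy":0,"dz":-0.01,"rx":0,"ry":0,"rz":0},{"dx":0,"dy":0,"dz":-0.02,"rx":0,"ry":0,"rz":0},{"dx":0,"dy":0,"dz":-0.03,"rx":0,"ry":0,"rz":0},{"dx":0,"dy":0,"dz":-0.03,"rx":0,"ry":0,"rz":0},{"dx":0,"dy":0,"dz":-0.03,"rx":0,"ry":0,"rz":0},{"dx":0,"dy":0,"dz":-0.03,"rx":0,"ry":0,"rz":0},{"dx":0,"dy":0,"dz":-0.01,"rx":0,"ry":0,"rz":0},{"dx":0,"dy":0,"dz":0,"rx":0,"ry":0,"rz":0}]}}

```text
t: 18.83
tcp_pos: [0.5527, 0.2276, 0.2397]
eef_rot: [0.577, 0.816, 0.002, 0.001]
wrist_force: [1.0, -0.1, -1.6]
finger_gap: 0.0523
gripper_force: 0.0
```

```bash
python3 st.py; python3 - <<'E'
from h import *
from station import optics
s=optics.capture("side"); hsv=cv2.cvtColor(s["color"],cv2.COLOR_RGB2HSV)
y=((hsv[:,:,0]>14)&(hsv[:,:,0]<32)&(hsv[:,:,1]>50)&(hsv[:,:,2]>120)).astype(np.uint8)
y[:120]=0;y[235:]=0;y[:,:265]=0;y[:,350:]=0
n,l,st,ce=cv2.connectedComponentsWithStats(y); i=1+st[1:,4].argmax(); print("wood",st[i])
for u in (296,302,306,310,316): v=np.flatnonzero(l[:,u]==i); print(u,v.min(),v.max())
# predicted bottom/top pixel rows: front riser bottom edge and rib top edge, home / riding
th=np.radians(np.arange(0,360,3)); C=[.5518,.229]
def ring(z,r=.056): return max(proj(s,[C[0]+r*np.cos(t),C[1]+r*np.sin(t),z])[1] for t in th)
for zr in (.054,.063):
  print("riser mid",zr,"bottom row",round(ring(zr-.022),1),"; rib top row if saddle home/riding",[round(min(proj(s,[C[0]+e*.032*np.cos(1.911),C[1]+e*.032*np.sin(1.911),zr+d+.019])[1] for e in(-1,1)),1) for d in(.067,.076)],"saddle skirt bottom row",[round(ring(zr+d-.055),1) for d in(.067,.076)])
# column brightness profile at centre
g=cv2.cvtColor(s["color"],cv2.COLOR_RGB2GRAY); print(g[175:225,300:312].mean(1).round(0).astype(int).tolist())
E
```

```text
18.8333 tcp [0.5527 0.2276 0.2397] psi 109.5 F [ 1.  -0.1 -1.6] gap 0.0523 q [ 0.16  0.49 -0.89  1.6   0.4   1.23 -0.47]
wood [ 281  159   50   61 2200]
296 162 218
302 159 219
306 162 219
310 167 219
316 171 217
riser mid 0.054 bottom row 219.1 ; rib top row if saddle home/riding [np.float64(160.5), np.float64(157.1)] saddle skirt bottom row [np.float64(207.0), np.float64(203.7)]
riser mid 0.063 bottom row 215.9 ; rib top row if saddle home/riding [np.float64(157.1), np.float64(153.6)] saddle skirt bottom row [np.float64(203.7), np.float64(200.4)]
[178, 173, 174, 175, 175, 175, 176, 176, 178, 181, 185, 187, 188, 191, 196, 201, 205, 208, 214, 221, 220, 210, 199, 192, 184, 177, 179, 184, 187, 191, 200, 206, 203, 194, 185, 181, 177, 175, 179, 185, 188, 193, 198, 186, 156, 122, 109, 107, 107, 107]
```

The rows match the fully-home prediction: riser bottom at 219 (219.1 predicted) and saddle skirt edge at about 206–207 (207.0). The arm is clear, so I hand in.

```bash
python3 -c "
from station import ticket; print(ticket.hand_in())"
```

```text
the job is handed in; nothing more can be done
None
```

I turned the riser until it dropped home on the stand, stacked the saddle on it, let go and handed the job in. The camera rows and the contact height both match fully home; the judge's result was not shown.

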